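Set a stepped spindle up in vee blocks for a run-out check

TASK

Set the polishing wheel's spindle up on the granite plate for a run-out check. Stand the low vee block on the left half of the plate (as seen from the robot) and the tall one on the right half, vees in line along the plate's long side and far enough apart to carry the two journals, then lay the spindle level in them, its thick journal in the low block and its thin journal in the tall one. Last, stand the dial gauge on the plate behind the spindle, facing it, so that the tip of its plunger bears on the middle of the spindle's thick body with the plunger pushed in about half of its travel.

Things in the scene. Friction and masses are not known exactly. Their poses are not given: they have to be found in the camera images.
- plate: Black granite plate, 200 (x) x 250 (y) x 30 mm high, fixed on the bench, long side roughly across the robot's view (turned by up to 9 degrees). Origin: centre of its underside; +x is its rear edge (away from the robot), +y its left, top face at z = 30 mm.
- vee_low: The low vee block: loose steel, 56 mm wide (x) x 30 mm along the vee (y) x 48 mm high, 0.42 kg, with a 42 mm wide 90-degree vee along its y. Origin: centre of its underside. The vee's faces would meet 26.5 mm up, so a 36 mm journal lies in it with its axis 52 mm up. Lift it across its 56 mm width, 25 to 30 mm up.
- vee_tall: The tall vee block: loose steel, 46 mm wide (x) x 30 mm along the vee (y) x 58 mm high, 0.42 kg, with a 34 mm wide 90-degree vee along its y. Origin: centre of its underside. The vee's faces would meet 40.7 mm up, so a 16 mm journal lies in it with its axis 52 mm up. Lift it across its 46 mm width, 25 to 30 mm up.
- spindle: Loose stepped steel spindle, 0.5-0.8 kg, axis along its y, lying level in the wooden rest at the start. Origin: on the axis at the middle of the thick body, near the balance point. Body 46 mm dia., y = -30..+30 mm (lift it there, across the axis); thick journal 36 mm dia., y = +30..+80; thin journal 16 mm dia., y = -30..-80; 12 mm threaded end to y = -94. Round: it may turn about its y.
- rest: Wooden rest holding the spindle at the start, fixed, 62 (x) x 150 (y) mm: 10 mm base board with two notched uprights 14 mm thick, 60 mm either side of the middle (31 mm high at +y, 41 mm at -y), spindle axis 40 mm above the bench. The body between the uprights is free for the fingers. Origin: centre of its underside; the spindle's thick end points to its +y.
- gauge: Dial gauge on a loose stand, 0.6-0.9 kg. Origin: centre of the base's underside (base 50 x 46 x 35 mm). Post over the base's centre with a square head 18 x 18 mm, 86 to 116 mm up: grip it there. In front (-x) the dial, 39 mm across, face up at 62 mm, centre at x = -34; from it the sprung plunger points along -x, level, 52 mm up, free tip at x = -88 mm.
- gauge_tip (a point): The rounded tip of the gauge's plunger (6 mm ball); moves with the plunger.
- gauge_plunger (a joint): How far the plunger is pushed in: 0 free, 0.020 m hard home; spring 0.4 N at the start of its travel to 1.2 N at the end.
Mind the look-alikes: they are no part of the job. Leave any orange look-alike of the vee_tall alone.

How it is judged:
On the way, in this order (a step that is already met when the one before it is completed fails the run):
1. both vee blocks stand on the plate, the low one on its left half, the tall one on its right half (z of vee_low in the frame of plate between 0.027 and 0.033 m and angle between each of vee_low, vee_tall's own z axis and vertical below 0.06 rad and z of vee_tall in the frame of plate between 0.027 and 0.033 m and y of vee_low in the frame of plate above 0.008 m and y of vee_tall in the frame of plate below -0.008 m), for 0.2 s.
2. the spindle lies level in the vees, thick journal in the low block, thin journal in the tall one (all of step 1 and y of vee_low in the frame of spindle between 0.04 and 0.072 m and y of vee_tall in the frame of spindle between -0.072 and -0.04 m and z of spindle in the frame of plate between 0.078 and 0.086 m and angle between spindle's own y axis and vertical between 1.531 and 1.611 rad and angle between the y axis of spindle and the y axis of plate, either way round below 0.2 rad), for 0.2 s.
At the end, for the whole second after the job is handed in: Blocks and gauge upright on the plate, low block left, tall right, each 40-72 mm along the spindle from its middle; spindle level in the vees (2.3 deg), axis 48-56 mm up, within 11 deg of the long side; gauge behind, tip touching within 15 mm of the middle, plunger 2-18 mm in; all at rest (all of step 2 and z of gauge in the frame of plate between 0.027 and 0.033 m and angle between gauge's own z axis and vertical below 0.06 rad and x of spindle in the frame of plate below 0.005 m and x of gauge in the frame of plate above 0.005 m and distance between gauge_tip and spindle below 0.028 m and contact force between gauge and spindle above 0.1 N and value of joint gauge_plunger between 0.002 and 0.018 m and linear speed of each of vee_low, vee_tall, spindle, gauge below 0.02 m/s).
It also fails if it takes over 106 s, if anything falls off the work surface, if the arm or the gripper's body presses on something with over 40 N, if the wrist force passes 120 N, or if a joint passes its speed limit or range.

ROBOT

A 7-joint arm with a two-finger parallel gripper is mounted at the origin on a cart in front of the work surface, level with it; the furniture and walls round the work are solid. World frame = base frame: x ahead of the robot, y to its left, z up, the work surface at z = 0. Lengths are in m, angles in rad, forces in N, time in s.
With the tool pointing down it reaches from about 0.425 to 0.925 m from the base axis. Payload 6.8 kg.
Tool frame: the origin (TCP) lies between the finger pads; the fingertips stand 22 mm ahead of it and the grasp point (between the pads) lies 3 mm ahead of it; z points along the fingers, y is the line along which they close (so a half turn about z gives the same grasp; the last joint's range is limited). The gripper opens to 85 mm and grips with 20 to 120 N. Pads are 22 mm wide; open, the fingers measure 114 mm over their backs; the gripper's body (76 mm by 85 mm) begins 54 mm behind the grasp point. The pads swing forward as they close: fully open they stand 13 mm farther back than shut.
Start: joints at [1.059, 0.477, 0.022, 1.555, -0.011, 1.109, -0.083], TCP at [0.265, -0.621, 0.253] pointing down, gripper open.
Joint ranges: [-2.96, 2.96], [-0.34, 2.1], [-1.41, 1.46], [0.24, 2.44], [-1.37, 4.51], [0.17, 1.92], [-2.96, 2.96]. Speed limits (rad/s): [2.39, 2.39, 3.14, 3.14, 3.14, 3.14, 3.14].

INTERFACE

Orientations are given as a unit quaternion [w, x, y, z].
In Python, from station import bot gives the robot as it stands.
- The arm moves only by the tool servo_tool, never from a script. Its argument "motion" is a list that holds one entry, the list of rows, each a list of 5 numbers: the opening, from 0 (shut) to 1 (fully open), then the shift along the world's x, y, z each as a share of 0.04 m, from -1 to 1, then the turn about the world's z as a share of 0.12 rad, from -1 to 1. A call has 1 to 20 rows; each row shifts and turns the commanded pose from where the row before left it; what a row does not reach is not made up. A row lasts 1/10 s, in which the tool goes at most 50 mm and 8.59 degrees, less where a joint would pass 70% of its speed; a pose out of reach is approached as far as the arm can. A call with a number of a shift or a turn outside -1 to 1 is refused whole. A call with a gripper value outside its range is refused whole. The fingers move at their own pace and stop on an object; "newtons" is the grip in N (left out, the last holds). Time passes only in rows, so rows that do not move let the fingers close. It gives the time, the measured TCP pose, the force, the opening and the grip force at its end, in the units of the state.
- bot.get_obs(): the state, without advancing time (a new reading comes with each control period).
- bot.read_camera(name): name is "scene" or "top" or "wrist"; returns (picture, depth): 480x640x3 uint8, red, green, blue; 480x640 float32, m along the optical axis (not along the pixel's ray), 0 where there is no reading.
- bot.get_calibration(name): a dict with "fovy" (degrees; the focal length in pixels is half the picture's height over the tangent of half this angle, whatever the lens; pixels are square), "cx", "cy" (the principal point, pixels), "k1" (the pictures are not rectified: a ray, as slopes to the right and down, at radius r is drawn at 1 + k1 r^2 times it, then the intrinsics apply), "view" (4x4, takes a point from world to camera coordinates). Camera axes: x right, y down, z forward; pixel columns grow to the right and rows downward; lengths in m; the calibration is good to about 2 mm. A picture is of the moment at which its call begins: read the wrist's pose just before it. get_calibration takes no time and is no camera call; for the wrist camera it gives the pose at the moment of the call.
- bot.hand_in(): hands the job in; it is judged then, once.
The state is a dict: "t": time; "q": joint angles; "joint_vel": joint speeds; "joint_torque": joint torques, N m; "eef_pos": TCP position; "tool_rot": TCP orientation; "contact_force": force on the tool from outside, world axes, zero at the start; "torque": the same for the moment, N m; "gripper_width": opening from 0.0 (shut) to 1.0 (fully open); "grasp_force": force on a finger pad.
Only numpy, scipy, OpenCV 4.12 (cv2) and the standard library are available. Lean on these libraries where they do the work, as an engineer would, in place of code of your own. Each camera call takes 0.05 s, during which the arm holds its last target. There are 200 camera calls.

## Working session

There is one attempt and no reset: what is moved stays moved. The work goes in short steps, Python scripts to look and compute and a tool call to move; the robot and the scene stay as the last step left them, time stands still between calls to the robot, and variables do not carry over. Pictures are saved under pics/ and viewed, at most 14 in all, crops included, and the job is handed in when it is done.

Besides the shell and the picture viewer there is one more tool, called after "Call:" in YAML: its name, and indented under it one key for each argument. servo_tool: Moves the arm, as the interface text tells. Shift numbers are shares of 0.04 m and turn numbers shares of 0.12 rad, none past 1 either way. Its arguments: {"type":"object","properties":{"motion":{"type":"array"},"newtons":{"type":"number"}},"required":["motion"]}

```bash
mkdir -p pics; cat > h.py <<'E'
import numpy as np, cv2
from station import bot
def snap(n,f):
    c=bot.get_calibration(n); p,d=bot.read_camera(n)
    cv2.imwrite(f'pics/{f}.png',p[:,:,::-1]); np.savez(f'pics/{f}.npz',p=p,d=d,**{k:np.array(c[k]) for k in('fovy','cx','cy','k1','view')})
def K(z):
    f=240/np.tan(np.radians(float(z['fovy']))/2)
    return f,float(z['cx']),float(z['cy']),float(z['k1'])
def cloud(z):
    f,cx,cy,k=K(z); v,u=np.mgrid[:480,:640]
    a=(u-cx)/f;b=(v-cy)/f;x,y=a.copy(),b.copy()
    for _ in range(8):
        s=1+k*(x*x+y*y);x=a/s;y=b/s
    d=z['d'];P=np.stack([x*d,y*d,d,np.ones_like(d)],-1)
    W=P@np.linalg.inv(z['view']).T
    W[d==0]=np.nan
    return W[...,:3]
def load(f): return dict(np.load(f'pics/{f}.npz'))
E
python3 - <<'E'
from h import *
snap('scene','s0');snap('top','t0')
for n in('scene','top'):
    c=bot.get_calibration(n);print(n,c['fovy'],c['k1'],np.linalg.inv(c['view'])[:3].round(3).tolist())
o=bot.get_obs();print(o['t'],o['eef_pos'],o['tool_rot'])
E
```

```text
scene 45.38655702828327 -0.021634733708299016 [[-0.597, -0.589, 0.545, -0.184], [-0.802, 0.435, -0.409, 0.536], [0.003, -0.681, -0.732, 1.076]]
top 44.603208927222994 -0.06041933326260375 [[0.003, -0.984, 0.18, 0.284], [-1.0, -0.001, 0.015, -0.018], [-0.015, -0.18, -0.983, 1.513]]
0.1 [ 0.26500966 -0.62025433  0.25241867] [-8.09201299e-04  9.79686217e-01  2.00534816e-01 -2.21053579e-04]
```

View pics/t0.png

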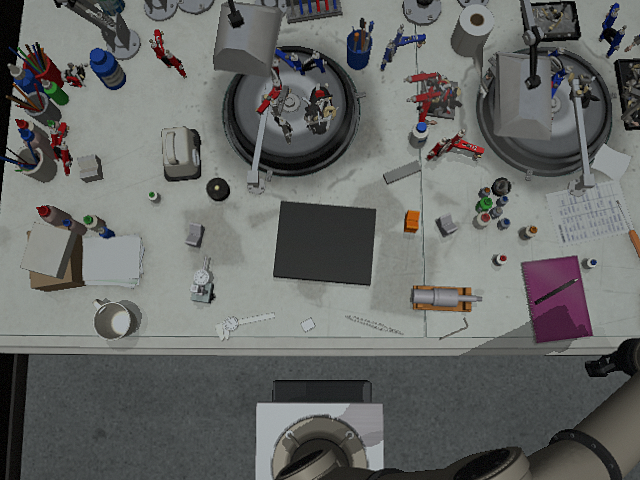

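View pics/s0.png

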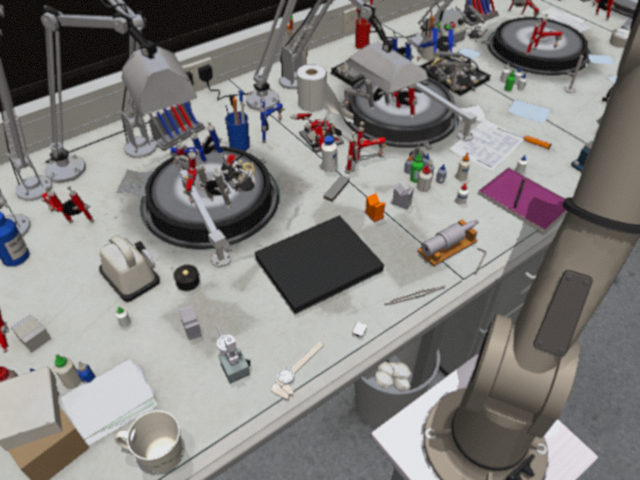

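The top view shows the plate at (325,243), the spindle in its rest at (442,297) with the thick end to the left, and the gauge at (203,285). Possible vee blocks are grey at (193,235), grey at (447,225), the orange look-alike at (412,221) and a grey box at (90,167). I'll check the choice with a crop and heights.

```bash
python3 - <<'E'
from h import *
z=load('t0');W=cloud(z);p=cv2.imread('pics/t0.png');s=cv2.imread('pics/s0.png')
def cr(i,u,v,r=32): return cv2.resize(i[v-r:v+r,u-r:u+r],(264,264),interpolation=cv2.INTER_CUBIC)
cv2.imwrite('pics/c0.png',np.vstack([np.hstack([cr(p,193,235),cr(p,447,225),cr(p,203,285)]),np.hstack([cr(s,190,322),cr(s,400,195),cr(p,90,167)])]))
H=W[...,2]
for n,(u,v,r,h0,h1) in dict(L=(193,235,20,.02,.1),R=(447,225,18,.02,.1),O=(412,221,18,.02,.1),box=(90,167,20,.02,.1),plate=(325,243,60,.02,.04),spin=(442,297,38,.035,.09),restboard=(442,297,45,.004,.035),gauge=(203,285,35,.02,.14),ghead=(203,285,35,.1,.13)).items():
    w=W[v-r:v+r,u-r:u+r].reshape(-1,3);m=(w[:,2]>h0)&(w[:,2]<h1);q=w[m]
    (c,sz,a)=cv2.minAreaRect(q[:,:2].astype(np.float32)*1000)
    print(n,len(q),'zmax',np.percentile(q[:,2],[50,95]).round(4),'c',np.round(c,1),'sz',np.round(sz,1),'a',round(a,1),'ext',np.percentile(q,[1,99],axis=0).round(3).tolist())
E
```

```text
L 283 zmax [0.0382 0.0491] c [575.4 325.5] sz [31.9 54.5] a 76.7 ext [[0.548, 0.306, 0.021], [0.602, 0.344, 0.052]]
R 273 zmax [0.0481 0.0598] c [ 600.  -329.4] sz [47.2 33.9] a 24.8 ext [[0.575, -0.348, 0.021], [0.625, -0.307, 0.063]]
O 260 zmax [0.0487 0.06  ] c [ 608.4 -238.2] sz [31.8 47.5] a 85.4 ext [[0.585, -0.255, 0.023], [0.631, -0.222, 0.062]]
box 491 zmax [0.0372 0.0475] c [758.6 624.5] sz [63.3 64.3] a 11.9 ext [[0.727, 0.59, 0.021], [0.793, 0.654, 0.072]]
plate 7319 zmax [0.0297 0.0351] c [557.7 -13.8] sz [250.7 202. ] a 84.8 ext [[0.455, -0.138, 0.022], [0.657, 0.11, 0.037]]
spin 961 zmax [0.0533 0.0634] c [ 413.7 -319.4] sz [167.  56.] a 86.9 ext [[0.386, -0.397, 0.036], [0.436, -0.237, 0.067]]
restboard 1063 zmax [0.0069 0.0278] c [ 422.2 -316.7] sz [232.5 228.2] a 88.6 ext [[0.319, -0.428, 0.004], [0.531, -0.203, 0.033]]
gauge 607 zmax [0.0559 0.1148] c [454.4 303.9] sz [114.2  55.7] a 9.2 ext [[0.403, 0.274, 0.022], [0.507, 0.324, 0.119]]
ghead 66 zmax [0.1147 0.1195] c [427.5 301.1] sz [17.4 17.8] a 83.3 ext [[0.418, 0.292, 0.102], [0.437, 0.31, 0.122]]
```

View pics/c0.png

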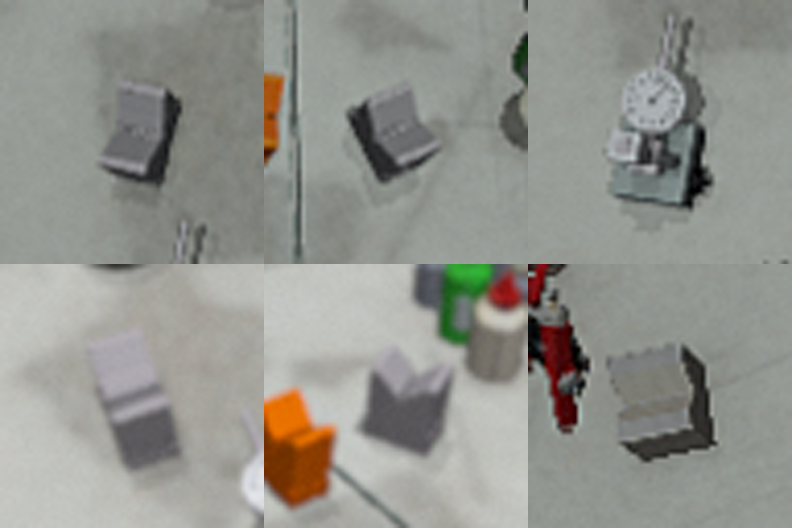

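The crop shows the low vee at (193,235), about 55 mm wide and 48 mm high. The tall grey vee is at (447,225), about 47 mm wide and 58 mm high. The box at (90,167) is 63 mm and the orange block is the named look-alike, so I'll leave both. The gauge plunger points away from the robot.

```bash
python3 - <<'E'
from h import *
for f,uvs in (('t0',None),('s0',None)):
    z=load(f);W=cloud(z).reshape(-1,3);P=z['p'].reshape(-1,3).astype(int)
    W0=W
    def box(x0,x1,y0,y1,z0,z1):
        m=(W[:,0]>x0)&(W[:,0]<x1)&(W[:,1]>y0)&(W[:,1]<y1)&(W[:,2]>z0)&(W[:,2]<z1);return W[m],P[m]
    print(f)
    # bench & plate level
    print('bench',np.median(box(.45,.6,.13,.25,-.02,.02)[0][:,2]).round(4),'plate',np.median(box(.5,.6,-.1,.05,.01,.05)[0][:,2]).round(4))
    q,_=box(.43,.68,-.16,.13,.022,.04);print('plate',cv2.minAreaRect(q[:,:2].astype(np.float32)*1000))
    for n,b in dict(L=(.53,.62,.28,.36,.03,.06),R=(.55,.65,-.37,-.285,.04,.07)).items():
        q,_=box(*b);print(n,len(q),cv2.minAreaRect(q[:,:2].astype(np.float32)*1000))
    q,c=box(.37,.46,-.43,-.22,.03,.075);g=(c.max(1)-c.min(1))<45;q=q[g]
    # top-surface ridge
    t=q[q[:,2]>.042];d=cv2.fitLine(t[:,:2].astype(np.float32),cv2.DIST_L2,0,.01,.01).ravel()
    print('spin line yaw',np.degrees(np.arctan2(*d[:2][::-1])),'pt',d[2:]);
    if d[1]<0:d[:2]*=-1
    s=(q[:,1]+.319)/d[1]
    print([(int(k*1000),np.percentile(q[abs(s-k)<.004][:,2],90).round(3),np.percentile(q[abs(s-k)<.004][:,0],[3,97]).round(3).tolist()) for k in np.arange(-.1,.09,.008) if (abs(s-k)<.004).sum()>3])
    for n,b in dict(head=(.40,.46,.27,.34,.1,.13),dial=(.44,.50,.27,.34,.056,.072),plg=(.485,.54,.27,.34,.035,.062),base=(.39,.47,.26,.34,.028,.042)).items():
        q,_=box(*b);
        if len(q)>5: print(n,len(q),q.mean(0).round(4),cv2.minAreaRect(q[:,:2].astype(np.float32)*1000))
E
```

```text
t0
bench -0.0006 plate 0.0298
plate ((557.8618774414062, -13.933853149414062), (250.5142059326172, 201.76678466796875), 84.8439712524414)
L 225 ((575.4446411132812, 325.614013671875), (31.908964157104492, 54.46548080444336), 76.42564392089844)
R 206 ((600.0831909179688, -329.51727294921875), (47.70943069458008, 32.916587829589844), 23.697818756103516)
spin line yaw 87.708984 pt [ 0.4129597  -0.30552223]
[(-92, np.float64(0.045), [0.406, 0.413]), (-83, np.float64(0.046), [0.405, 0.413]), (-75, np.float64(0.048), [0.404, 0.415]), (-67, np.float64(0.05), [0.403, 0.418]), (-59, np.float64(0.049), [0.403, 0.438]), (-51, np.float64(0.048), [0.403, 0.439]), (-43, np.float64(0.05), [0.384, 0.418]), (-35, np.float64(0.049), [0.405, 0.418]), (-27, np.float64(0.058), [0.399, 0.43]), (-19, np.float64(0.062), [0.39, 0.432]), (-11, np.float64(0.064), [0.391, 0.432]), (-3, np.float64(0.065), [0.391, 0.432]), (4, np.float64(0.063), [0.393, 0.435]), (12, np.float64(0.064), [0.394, 0.433]), (20, np.float64(0.063), [0.393, 0.435]), (28, np.float64(0.066), [0.393, 0.435]), (36, np.float64(0.059), [0.395
[... 1953 characters left out ...]
25]), (60, np.float64(0.059), [0.396, 0.424]), (68, np.float64(0.059), [0.396, 0.427]), (76, np.float64(0.058), [0.396, 0.423]), (84, np.float64(0.056), [0.397, 0.429])]
head 117 [0.4235 0.3021 0.1127] ((425.99285888671875, 300.984619140625), (18.29650115966797, 21.868377685546875), 80.33837127685547)
dial 134 [0.4642 0.3017 0.0616] ((468.8638916015625, 299.8796691894531), (51.1187858581543, 38.546138763427734), 18.277902603149414)
plg 28 [0.4984 0.2904 0.0545] ((499.5468444824219, 290.81072998046875), (7.346052169799805, 29.377809524536133), 84.86402893066406)
base 385 [0.4196 0.3037 0.0348] ((424.1861572265625, 297.22540283203125), (55.148799896240234, 51.84409713745117), 80.3562240600586)
```

Call:
servo_tool:
  motion:
    - [[1, 1, 0.8, 0, 0], [1, 1, 0.8, 0, 0], [1, 1, 0.8, 0, 0], [1, 1, 0.8, 0, 0.2], [1, 1, 0.8, 0, 0], [1, 1, 0.8, 0, 0], [1, 1, 0.8, 0, 0], [1, 0.4, 0.8, 0, 0], [1, 0, 0, 0, 0]]

```text
t: 1.0
eef_pos: [0.559, -0.3623, 0.2526]
tool_rot: [-0.002, 0.976, 0.217, 0.001]
contact_force: [-0.6, 0.7, -0.5]
gripper_width: 1.003
grasp_force: 0.0
```

Call:
servo_tool:
  motion:
    - [[1, 0.2, 0.16, 0, 1], [1, 0.2, 0.16, 0, 1], [1, 0.2, 0.16, 0, 1], [1, 0.2, 0.16, 0, 1], [1, 0.2, 0.16, 0, 1], [1, 0, 0, -0.4, 1], [1, 0, 0, -0.4, 1], [1, 0, 0, -0.4, 1], [1, 0, 0, -0.4, 1], [1, 0, 0, -0.4, 1], [1, 0, 0, -0.4, 1], [1, 0, 0, -0.4, 1], [1, 0, 0, -0.4, 0.9], [1, 0, 0, 0, 0]]

```text
t: 2.4
eef_pos: [0.5921, -0.3381, 0.1223]
tool_rot: [-0.003, 0.55, 0.835, -0.0]
contact_force: [-1.2, -0.4, 0.3]
gripper_width: 0.996
grasp_force: 0.0
```

```bash
python3 - <<'E'
from h import *
o=bot.get_obs();print(o['q'].round(3) if hasattr(o['q'],'round') else o['q'],o['eef_pos'],o['tool_rot'])
snap('wrist','w0')
z=load('w0');W=cloud(z).reshape(-1,3)
q=W[(abs(W[:,0]-.6)<.05)&(abs(W[:,1]+.33)<.045)&(W[:,2]>.045)&(W[:,2]<.065)];print(len(q),q.mean(0),cv2.minAreaRect(q[:,:2].astype(np.float32)*1000))
E
```

```text
[ 0.701  0.656 -0.399  1.615  0.298  0.937  0.602] [ 0.59214597 -0.33813864  0.1222747 ] [-2.71649100e-03  5.50375576e-01  8.34912690e-01 -3.82487045e-04]
3494 [ 0.59887095 -0.32636443  0.0529594 ] ((599.3327026367188, -327.8314208984375), (46.28803253173828, 31.09522819519043), 24.620635986328125)
```

View pics/w0.png

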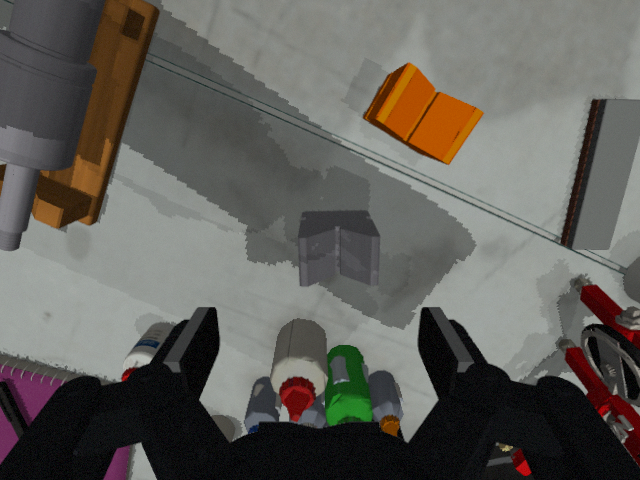

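The wrist view shows the grey tall vee at (340,247), between the fingers, the orange one apart at (425,115), and bottles beyond it at (300,370).

```bash
python3 - <<'E'
from h import *
c,s=np.cos(np.radians(24.6)),np.sin(np.radians(24.6))
for f in('t0','s0','w0'):
    W=cloud(load(f)).reshape(-1,3);d=W[:,:2]-[.5993,-.3285];a=d@[c,s];b=d@[-s,c]
    m=(abs(a)<.065)&(abs(b)<.1)&(W[:,2]>.02)&(np.hypot(*d.T)>.03)&(W[:,2]<.115)
    for k in np.arange(-.1,.1,.01):
        n=m&(b>=k)&(b<k+.01)
        if n.sum()>3: print(f,round(k,2),n.sum(),W[n,2].max().round(3),a[n].min().round(3),a[n].max().round(3))
E
```

```text
t0 -0.1 88 0.086 -0.045 0.02
t0 -0.09 86 0.083 -0.046 -0.008
t0 -0.08 81 0.064 -0.042 -0.011
t0 0.05 12 0.059 0.048 0.06
t0 0.06 48 0.065 0.029 0.064
t0 0.07 71 0.06 0.02 0.065
t0 0.08 67 0.06 0.021 0.065
t0 0.09 37 0.063 0.027 0.05
s0 -0.1 91 0.084 -0.047 0.019
s0 -0.09 97 0.087 -0.048 -0.008
s0 -0.08 106 0.069 -0.046 -0.014
s0 -0.07 9 0.057 -0.034 -0.021
s0 0.05 10 0.063 0.048 0.058
s0 0.06 41 0.06 0.033 0.063
s0 0.07 63 0.062 0.018 0.065
s0 0.08 78 0.063 0.021 0.064
s0 0.09 86 0.061 0.024 0.055
w0 -0.1 1720 0.081 -0.046 0.019
w0 -0.09 1489 0.082 -0.047 -0.007
w0 -0.08 1931 0.067 -0.044 -0.011
w0 -0.07 5 0.041 -0.029 -0.022
w0 -0.02 18 0.115 -0.054 0.032
w0 -0.01 34 0.115 -0.054 0.032
w0 -0.0 8 0.115 -0.054 0.032
w0 0.05 274 0.06 0.047 0.062
w0 0.06 1173 0.059 0.031 0.065
w0 0.07 1790 0.059 0.019 0.065
w0 0.08 1695 0.06 0.02 0.065
w0 0.09 912 0.06 0.026 0.056
```

Call:
servo_tool:
  motion:
    - [[1, 0.1, 0.12, 0, 0.2], [1, 0.1, 0.12, 0, 0], [1, 0, 0, -0.6, 0], [1, 0, 0, -0.6, 0], [1, 0, 0, -0.6, 0], [1, 0, 0, -0.4, 0], [1, 0, 0, 0, 0], [0, 0, 0, 0, 0], [0, 0, 0, 0, 0], [0, 0, 0, 0, 0], [0, 0, 0, 0, 0], [0, 0, 0, 0, 0], [0, 0, 0, 0, 0]]
  newtons: 50

```text
t: 3.75
eef_pos: [0.6032, -0.3292, 0.039]
tool_rot: [0.001, 0.541, 0.841, -0.0]
contact_force: [-0.8, -0.2, 5.9]
gripper_width: 0.533
grasp_force: 52.7
```

Call:
servo_tool:
  motion:
    - [[0, 0, 0, 0.3, 0], [0, 0, 0, 0.7, 0], [0, 0, 0, 0.8, 0], [0, 0, 0, 0.8, 0], [0, -0.25, 0.66, 0, -0.43], [0, -0.25, 0.66, 0, -0.43], [0, -0.25, 0.66, 0, -0.43], [0, -0.25, 0.66, 0, -0.43], [0, -0.25, 0.66, 0, -0.43], [0, -0.25, 0.66, 0, -0.43], [0, -0.25, 0.66, 0, -0.43], [0, -0.25, 0.66, 0, -0.43], [0, -0.25, 0.66, 0, -0.43], [0, -0.25, 0.66, 0, -0.43], [0, 0, 0, 0, 0], [0, 0, 0, 0, 0]]

```text
t: 5.35
eef_pos: [0.5022, -0.0638, 0.1417]
tool_rot: [0.0, 0.736, 0.677, -0.0]
contact_force: [0.3, -0.7, -4.8]
gripper_width: 0.532
grasp_force: 52.4
```

```bash
python3 - <<'E'
from h import *
snap('top','t1')
z=load('t1');W=cloud(z).reshape(-1,3)
o=bot.get_obs();print(o['eef_pos'],o['tool_rot'],o['contact_force'],o['q'])
E
```

```text
[ 0.50252876 -0.06476698  0.1416312 ] [ 2.51168628e-04  7.36980855e-01  6.75913570e-01 -5.11719807e-05] [-1.29100457e-03 -1.23463369e-03 -3.75969765e+00] [ 0.3215427   0.37507736 -0.38162173  2.03430488  0.19861901  0.7666324
 -0.26613983]
```

Call:
servo_tool:
  motion:
    - [[0, 0, 0, -0.5, 0], [0, 0, 0, -0.5, 0], [0, 0, 0, -0.4, 0], [0, 0, 0, -0.2, 0], [0, 0, 0, -0.1, 0], [0, 0, 0, 0, 0], [0, 0, 0, -0.06, 0], [0, 0, 0, 0, 0], [0, 0, 0, 0, 0]]

```text
t: 6.3
eef_pos: [0.5028, -0.0645, 0.0713]
tool_rot: [0.0, 0.737, 0.676, 0.0]
contact_force: [0.0, 0.4, -4.8]
gripper_width: 0.53
grasp_force: 52.3
```

Call:
servo_tool:
  motion:
    - [[0, 0, 0, -0.06, 0], [0, 0, 0, 0, 0], [1, 0, 0, 0, 0], [1, 0, 0, 0, 0], [1, 0, 0, 0, 0], [1, 0, 0, 0.4, 0], [1, 0, 0, 0.8, 0], [1, 0, 0, 0.8, 0], [1, 0.15, 0.8, 0.5, 0], [1, 0.15, 0.8, 0, -0.1], [1, 0.15, 0.8, 0, -0.1], [1, 0.15, 0.8, 0, -0.1], [1, 0.15, 0.8, 0, -0.1], [1, 0.15, 0.8, 0, -0.1], [1, 0.15, 0.8, 0, -0.1], [1, 0.15, 0.8, 0, -0.1], [1, 0.15, 0.8, 0, -0.1], [1, 0.15, 0.8, 0, -0.1], [1, 0.15, 0.8, 0, -0.1], [1, 0.15, 0.8, 0, -0.2]]

```text
t: 8.3
eef_pos: [0.5747, 0.3208, 0.1684]
tool_rot: [0.0, 0.784, 0.621, -0.0]
contact_force: [0.2, -1.0, -0.1]
gripper_width: 0.998
grasp_force: 0.0
```

```bash
python3 - <<'E'
from h import *
snap('wrist','w1');snap('top','t2')
o=bot.get_obs();print(o['eef_pos'],o['tool_rot'])
z=load('w1');W=cloud(z).reshape(-1,3)
q=W[(abs(W[:,0]-.575)<.05)&(abs(W[:,1]-.325)<.045)&(W[:,2]>.038)&(W[:,2]<.053)];print(len(q),q.mean(0),cv2.minAreaRect(q[:,:2].astype(np.float32)*1000))
W=cloud(load('t2')).reshape(-1,3)
q=W[(abs(W[:,0]-.5028)<.045)&(abs(W[:,1]+.0645)<.045)&(W[:,2]>.06)&(W[:,2]<.1)];print(len(q),np.percentile(q[:,2],95),cv2.minAreaRect(q[:,:2].astype(np.float32)*1000))
E
```

```text
[0.57338187 0.32571423 0.16875735] [-0.00171346  0.78216431  0.62306832  0.00138685]
1927 [0.57471559 0.32716076 0.04458561] ((574.6458740234375, 326.11273193359375), (30.74972915649414, 56.18822479248047), 77.95848083496094)
246 0.09119962149389177 ((504.7433166503906, -63.31707000732422), (29.921926498413086, 46.394493103027344), 85.02497100830078)
```

Call:
servo_tool:
  motion:
    - [[1, 0.03, 0, -0.8, 0], [1, 0, 0, -0.8, 0], [1, 0, 0, -0.8, 0], [1, 0, 0, -0.6, 0], [1, 0, 0, -0.4, 0], [1, 0, 0, -0.1, 0], [1, 0, 0, 0, 0], [0, 0, 0, 0, 0], [0, 0, 0, 0, 0], [0, 0, 0, 0, 0], [0, 0, 0, 0, 0], [0, 0, 0, 0, 0]]

```text
t: 9.6
eef_pos: [0.5765, 0.3203, 0.0301]
tool_rot: [0.0, 0.784, 0.621, 0.001]
contact_force: [-1.1, 0.2, 6.5]
gripper_width: 0.651
grasp_force: 54.9
```

Call:
servo_tool:
  motion:
    - [[0, 0, 0, 0.3, 0], [0, 0, 0, 0.7, 0], [0, 0, 0, 0.8, 0], [0, 0, 0, 0.8, 0], [0, -0.16, -0.69, 0, 0.12], [0, -0.16, -0.69, 0, 0.12], [0, -0.16, -0.69, 0, 0.12], [0, -0.16, -0.69, 0, 0.12], [0, -0.16, -0.69, 0, 0.12], [0, -0.16, -0.69, 0, 0.12], [0, -0.16, -0.69, 0, 0.12], [0, -0.16, -0.69, 0, 0.12], [0, -0.16, -0.69, 0, 0.12], [0, -0.16, -0.69, 0, 0.08], [0, 0, 0, 0, 0], [0, 0, 0, 0, 0], [0, 0, 0, 0, 0]]

```text
t: 11.3
eef_pos: [0.5119, 0.0444, 0.1329]
tool_rot: [-0.0, 0.738, 0.674, 0.0]
contact_force: [0.2, 0.9, -3.9]
gripper_width: 0.647
grasp_force: 54.4
```

```bash
python3 - <<'E'
from h import *
o=bot.get_obs();print(o['eef_pos'],o['tool_rot'])
snap('wrist','w2');W=cloud(load('w2')).reshape(-1,3)
q=W[(abs(W[:,0]-.513)<.05)&(abs(W[:,1]-.045)<.035)&(W[:,2]>.13)&(W[:,2]<.155)];print(len(q),cv2.minAreaRect(q[:,:2].astype(np.float32)*1000))
q=W[(abs(W[:,0]-.5028)<.045)&(abs(W[:,1]+.0645)<.04)&(W[:,2]>.075)&(W[:,2]<.1)];print(len(q),cv2.minAreaRect(q[:,:2].astype(np.float32)*1000))
E
```

```text
[0.51188572 0.04444647 0.1329069 ] [-4.23427458e-06  7.38488335e-01  6.74266112e-01  4.33962035e-04]
15437 ((511.1938781738281, 49.93642044067383), (32.5127067565918, 83.25499725341797), 84.2468490600586)
1091 ((502.80560302734375, -55.33926773071289), (19.468578338623047, 46.32815170288086), 85.35612487792969)
```

View pics/w2.png

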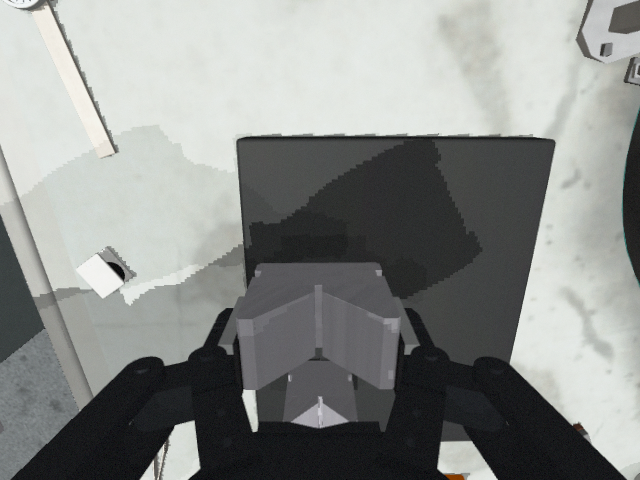

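The picture shows the low block held square with its vee at (318,290), in line with the tall block's vee at (320,410).

Call:
servo_tool:
  motion:
    - [[0, 0, -0.05, -0.5, 0], [0, 0, 0, -0.5, 0], [0, 0, 0, -0.4, 0], [0, 0, 0, -0.25, 0], [0, 0, 0, -0.1, 0], [0, 0, 0, -0.06, 0], [0, 0, 0, 0, 0], [0, 0, 0, -0.03, 0], [0, 0, 0, 0, 0]]

```text
t: 12.25
eef_pos: [0.5124, 0.0418, 0.0601]
tool_rot: [0.001, 0.739, 0.674, 0.001]
contact_force: [-2.6, -1.1, 3.4]
gripper_width: 0.648
grasp_force: 55.2
```

Call:
servo_tool:
  motion:
    - [[1, 0, 0, 0, 0], [1, 0, 0, 0, 0], [1, 0, 0, 0, 0], [1, 0, 0, 0.4, 0], [1, 0, 0, 0.8, 0], [1, 0, 0, 0.8, 0], [1, 0, 0, 0.8, 0], [1, -0.2, -0.75, 0, 0], [1, -0.2, -0.75, 0, 0.1], [1, -0.2, -0.75, 0, 0.1], [1, -0.2, -0.75, 0, 0.1], [1, -0.2, -0.75, 0, 0.1], [1, -0.2, -0.75, 0, 0], [1, -0.2, -0.75, 0, 0], [1, -0.2, -0.75, 0, 0], [1, -0.2, -0.75, 0, 0], [1, -0.2, -0.75, 0, 0], [1, -0.2, -0.75, 0, 0], [1, -0.3, -0.75, 0, 0], [1, 0, 0, 0, 0]]

```text
t: 14.25
eef_pos: [0.4093, -0.3232, 0.1708]
tool_rot: [0.0, 0.725, 0.689, -0.001]
contact_force: [-1.2, 0.5, 0.0]
gripper_width: 0.995
grasp_force: 0.0
```

```bash
python3 - <<'E'
from h import *
o=bot.get_obs();print(o['eef_pos'],o['tool_rot'])
snap('wrist','w3');snap('top','t3');z=load('w3');W=cloud(z).reshape(-1,3);P=z['p'].reshape(-1,3).astype(int)
m=(abs(W[:,0]-.4125)<.04)&(abs(W[:,1]+.325)<.11)&(W[:,2]>.03)&(W[:,2]<.075)&(P.max(1)-P.min(1)<45);q=W[m]
for y in np.arange(-.43,-.22,.006):
    s=q[abs(q[:,1]-y)<.003]
    if len(s)>5: print(round(y,3),s[:,2].max().round(3),np.percentile(s[:,0],[2,98]).round(4))
W=cloud(load('t3')).reshape(-1,3)
for x,y in((.5028,-.0645),(.512,.046)):
    q=W[(abs(W[:,0]-x)<.045)&(abs(W[:,1]-y)<.045)&(W[:,2]>.06)&(W[:,2]<.1)];print(len(q),np.percentile(q[:,2],95),cv2.minAreaRect(q[:,:2].astype(np.float32)*1000))
E
```

```text
[ 0.40929617 -0.32322132  0.17078997] [ 3.88543689e-04  7.24922942e-01  6.88829102e-01 -1.02218376e-03]
-0.406 0.047 [0.401  0.4123]
-0.4 0.046 [0.4013 0.4128]
-0.394 0.05 [0.4005 0.4144]
-0.388 0.05 [0.3996 0.4149]
-0.382 0.05 [0.3997 0.4151]
-0.376 0.049 [0.3957 0.4154]
-0.37 0.049 [0.3998 0.4363]
-0.364 0.049 [0.3815 0.4158]
-0.358 0.049 [0.4013 0.4169]
-0.352 0.049 [0.4016 0.4162]
-0.346 0.063 [0.3975 0.4308]
-0.34 0.064 [0.3884 0.4309]
-0.334 0.065 [0.3885 0.4316]
-0.328 0.064 [0.3892 0.4317]
-0.322 0.064 [0.3896 0.4318]
-0.316 0.064 [0.3895 0.4319]
-0.31 0.064 [0.3898 0.4328]
-0.304 0.064 [0.3902 0.4329]
-0.298 0.064 [0.3907 0.4331]
-0.292 0.064 [0.3909 0.4331]
-0.286 0.064 [0.3909 0.4331]
-0.28 0.059 [0.3961 0.4295]
-0.274 0.059 [0.3964 0.4297]
-0.268 0.059 [0.3967 0.4298]
-0.262 0.059 [0.3966 0.4306]
-0.256 0.059 [0.3969 0.4308]
-0.25 0.059 [0.3974 0.4316]
-0.244 0.059 [0.3977 0.4311]
-0.238 0.059 [0.3983 0.4312]
-0.232 0.058 [0.3978 0.4192]
244 0.0901168409480354 ((504.9796447753906, -63.439571380615234), (30.088605880737305, 47.504756927490234), 85.17611694335938)
245 0.07997826767962998 ((514.3450317382812, 45.75791931152344), (29.803773880004883, 57.205291748046875), 84.98123168945312)
```

Call:
servo_tool:
  motion:
    - [[1, 0.04, 0.18, 0, 0], [1, 0, 0, -0.8, 0], [1, 0, 0, -0.8, 0], [1, 0, 0, -0.7, 0], [1, 0, 0, -0.5, 0], [1, 0, 0, -0.3, 0], [1, 0, 0, -0.1, 0], [1, 0, 0, 0, 0], [0, 0, 0, 0, 0], [0, 0, 0, 0, 0], [0, 0, 0, 0, 0], [0, 0, 0, 0, 0], [0, 0, 0, 0, 0], [0, 0, 0, 0, 0]]
  newtons: 70

```text
t: 15.75
eef_pos: [0.4124, -0.3116, 0.0439]
tool_rot: [-0.0, 0.723, 0.691, -0.001]
contact_force: [-4.5, 0.9, 10.2]
gripper_width: 0.52
grasp_force: 69.7
```

Call:
servo_tool:
  motion:
    - [[0, 0, 0, 0.2, 0], [0, 0, 0, 0.6, 0], [0, 0, 0, 0.8, 0], [0, 0, 0, 0.8, 0], [0, 0, 0, 0.3, 0], [0, 0.24, 0.77, 0, -0.04], [0, 0.24, 0.77, 0, -0.04], [0, 0.24, 0.77, 0, -0.04], [0, 0.24, 0.77, 0, -0.04], [0, 0.24, 0.77, 0, -0.04], [0, 0.24, 0.77, 0, -0.04], [0, 0.24, 0.77, 0, -0.04], [0, 0.24, 0.77, 0, -0.04], [0, 0.24, 0.77, 0, -0.04], [0, 0.24, 0.74, 0, 0], [0, 0, 0, 0, 0], [0, 0, 0, 0, 0], [0, 0, 0, 0, 0]]

```text
t: 17.55
eef_pos: [0.5083, -0.0055, 0.15]
tool_rot: [-0.0, 0.738, 0.675, -0.001]
contact_force: [-0.2, -0.0, -8.5]
gripper_width: 0.515
grasp_force: 73.6
```

```bash
python3 - <<'E'
from h import *
o=bot.get_obs();print(o['eef_pos'],o['tool_rot'],o['contact_force'],o['torque'])
snap('wrist','w4');snap('scene','s4')
s=cv2.imread('pics/s4.png')[180:330,220:420];w=cv2.imread('pics/w4.png')
cv2.imwrite('pics/c4.png',np.hstack([cv2.resize(s,(480,360)),cv2.resize(w,(320,240))[:, :].copy() if 0 else cv2.copyMakeBorder(cv2.resize(w,(320,240)),0,120,0,0,cv2.BORDER_CONSTANT)]))
E
```

```text
[ 0.50829158 -0.00552356  0.14999918] [-4.89397955e-04  7.37544201e-01  6.75297904e-01 -1.02607820e-03] [-0.24814434 -0.02631007 -8.47253553] [-0.0227567  -0.02092188  0.04164711]
```

View pics/c4.png

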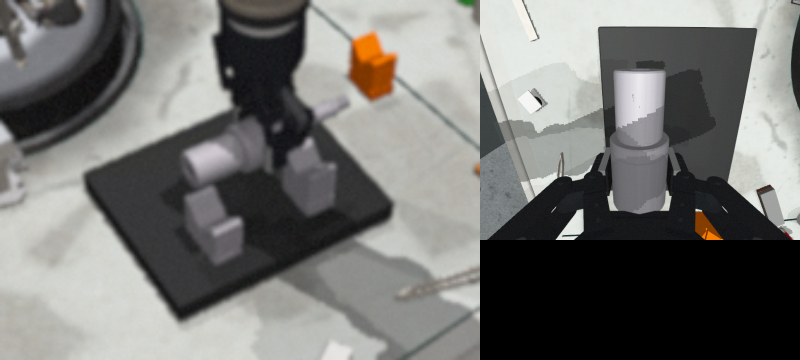

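The spindle is held level above the two blocks, thick end to the left.

Call:
servo_tool:
  motion:
    - [[0, 0, 0, -0.4, 0], [0, 0, 0, -0.5, 0], [0, 0, 0, -0.35, 0], [0, 0, 0, -0.15, 0], [0, 0, 0, -0.1, 0], [0, 0, 0, -0.05, 0], [0, 0, 0, -0.03, 0], [0, 0, 0, 0, 0], [0, 0, 0, 0, 0]]

```text
t: 18.55
eef_pos: [0.5097, -0.0044, 0.0882]
tool_rot: [0.0, 0.737, 0.676, 0.0]
contact_force: [-0.5, -0.2, -8.3]
gripper_width: 0.518
grasp_force: 73.6
```

Not yet touching; I'll lower it further.

Call:
servo_tool:
  motion:
    - [[0, 0, 0, -0.05, 0], [0, 0, 0, 0, 0], [0, 0, 0, -0.04, 0], [0, 0, 0, 0, 0]]

```text
t: 18.95
eef_pos: [0.5097, -0.0043, 0.087]
tool_rot: [0.001, 0.737, 0.676, -0.0]
contact_force: [-10.8, -0.4, 25.1]
gripper_width: 0.516
grasp_force: 77.4
```

Call:
servo_tool:
  motion:
    - [[0, -0.04, 0, 0.02, 0], [0, 0, 0, 0, 0], [0.75, 0, 0, 0, 0], [1, 0, 0, 0, 0], [1, 0, 0, 0, 0], [1, 0, 0, 0, 0], [1, 0, 0, 0.4, 0], [1, 0, 0, 0.8, 0], [1, 0, 0, 0.8, 0], [1, 0, 0, 0.8, 0], [1, 0, 0, 0.4, 0], [1, 0, 0, 0, 0]]

```text
t: 20.15
eef_pos: [0.5094, -0.0043, 0.2153]
tool_rot: [0.002, 0.737, 0.676, 0.002]
contact_force: [1.1, 0.3, -0.0]
gripper_width: 0.998
grasp_force: 0.0
```

```bash
cat > chk.py <<'E'
from h import *
import sys
snap('wrist',sys.argv[1]);z=load(sys.argv[1]);W=cloud(z).reshape(-1,3)
o=bot.get_obs();print(o['t'],o['eef_pos'],o['tool_rot'])
m=(abs(W[:,0]-.508)<.06)&(abs(W[:,1])<.13)&(W[:,2]>.045)&(W[:,2]<.12);q=W[m]
for y in np.arange(-.115,.1,.008):
    s=q[abs(q[:,1]-y)<.003]
    if len(s)>5: print(round(y,3),np.percentile(s[:,2],99).round(4),np.percentile(s[:,0],[1,99]).round(4))
E
python3 chk.py w5
```

```text
20.2 [ 0.50835529 -0.00453724  0.2136375 ] [0.00085879 0.73729152 0.67557372 0.00079082]
-0.099 0.0891 [0.4935 0.5046]
-0.091 0.0889 [0.4942 0.5052]
-0.083 0.0911 [0.4925 0.5076]
-0.075 0.0906 [0.4788 0.5234]
-0.067 0.0909 [0.4788 0.524 ]
-0.059 0.0909 [0.48   0.5252]
-0.051 0.0909 [0.4808 0.526 ]
-0.043 0.0909 [0.4805 0.5087]
-0.035 0.1056 [0.483  0.5267]
-0.027 0.1061 [0.4832 0.5271]
-0.019 0.1061 [0.4839 0.5287]
-0.011 0.1057 [0.4847 0.5289]
-0.003 0.1056 [0.4851 0.5294]
0.005 0.1057 [0.486  0.5299]
0.013 0.1055 [0.4868 0.5305]
0.021 0.1055 [0.4871 0.5311]
0.029 0.1007 [0.493  0.5371]
0.037 0.1004 [0.4836 0.5386]
0.045 0.1006 [0.484 0.539]
0.053 0.1004 [0.485  0.5396]
0.061 0.1008 [0.4852 0.5398]
0.069 0.1006 [0.4959 0.5314]
```

View pics/w5.png

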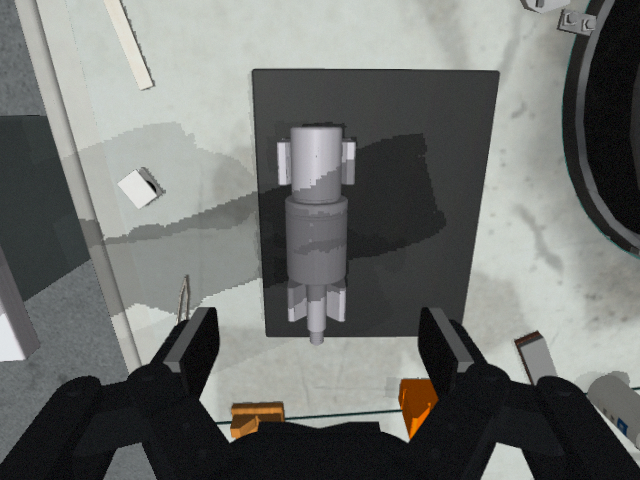

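The wrist view shows the spindle level in both vees, with its body at (317,243). The thick journal is in the low block (315,160) and the thin one in the tall block (317,300).

Call:
servo_tool:
  motion:
    - [[1, -0.15, 0.59, 0, 0.97], [1, -0.15, 0.59, 0, 0.97], [1, -0.15, 0.59, 0, 0.97], [1, -0.15, 0.59, 0, 0.97], [1, -0.15, 0.59, 0, 0.97], [1, -0.15, 0.59, 0, 0.97], [1, -0.15, 0.59, 0, 0.97], [1, -0.15, 0.59, 0, 0.97], [1, -0.15, 0.59, 0, 0.97], [1, -0.15, 0.59, 0, 0.97], [1, -0.15, 0.59, 0, 0.97], [1, -0.15, 0.59, 0, 0.97], [1, -0.15, 0.59, 0, 0.97], [1, 0, 0, 0, 0], [1, 0, 0, 0, 0]]

```text
t: 21.7
eef_pos: [0.429, 0.302, 0.2115]
tool_rot: [-0.001, 0.072, 0.997, -0.001]
contact_force: [0.6, -0.1, 0.3]
gripper_width: 1.001
grasp_force: 0.0
```

```bash
python3 - <<'E'
from h import *
snap('wrist','w6');o=bot.get_obs();print(o['eef_pos'],o['tool_rot'],np.degrees(2*np.arctan2(o['tool_rot'][2],o['tool_rot'][1])),o['q'])
W=cloud(load('w6')).reshape(-1,3)
def box(x0,x1,y0,y1,z0,z1): return W[(W[:,0]>x0)&(W[:,0]<x1)&(W[:,1]>y0)&(W[:,1]<y1)&(W[:,2]>z0)&(W[:,2]<z1)]
for n,b in dict(head=(.40,.46,.27,.34,.112,.122),dial=(.44,.50,.26,.34,.058,.066),plg=(.485,.54,.26,.34,.045,.058),base=(.39,.47,.26,.34,.028,.04)).items():
    q=box(*b)
    if len(q)>5: print(n,len(q),q.mean(0).round(4),cv2.minAreaRect(q[:,:2].astype(np.float32)*1000))
E
```

```text
[0.42950382 0.30124327 0.2116379 ] [-8.69370756e-04  7.30818242e-02  9.97325269e-01 -7.73403580e-04] 171.61796147988292 [-0.04302661  0.40058968 -0.84907182  1.91150133  0.35718359  0.98994346
  0.37078889]
head 722 [0.4245 0.3026 0.1162] ((425.16461181640625, 302.4176940917969), (17.592897415161133, 17.79313087463379), 82.84745025634766)
dial 1117 [0.4626 0.2968 0.0617] ((460.9278564453125, 297.1528015136719), (38.44035720825195, 35.02577590942383), 81.58121490478516)
plg 149 [0.4984 0.2917 0.0541] ((498.807373046875, 291.569580078125), (6.992578983306885, 28.43172264099121), 81.37545776367188)
base 2040 [0.4188 0.3037 0.0348] ((424.6222229003906, 297.6159973144531), (55.784671783447266, 50.329769134521484), 81.36660766601562)
```

View pics/w6.png

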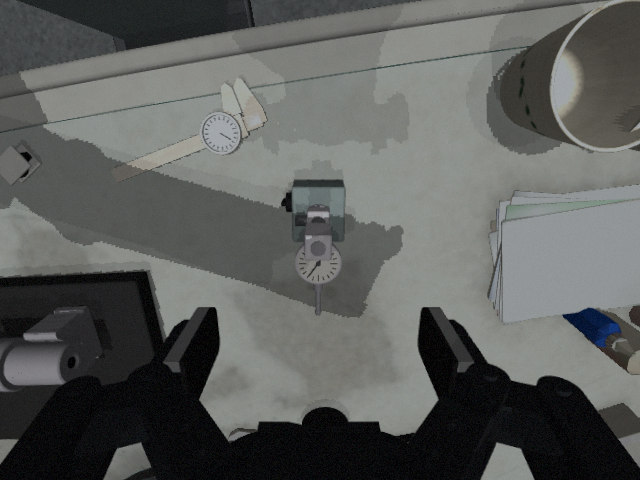

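The picture shows the gauge aligned with the gripper: head at (318,245), dial at (318,263), plunger towards (318,310).

Call:
servo_tool:
  motion:
    - [[1, -0.07, 0.02, -0.5, 0], [1, 0, 0, -0.7, 0], [1, 0, 0, -0.7, 0], [1, 0, 0, -0.5, 0], [1, 0, 0, -0.3, 0], [1, 0, 0, 0, 0], [0, 0, 0, 0, 0], [0, 0, 0, 0, 0], [0, 0, 0, 0, 0], [0, 0, 0, 0, 0], [0, 0, 0, 0, 0], [0, 0, 0, 0, 0], [0, 0, 0, 0, 0], [0, 0, 0, 0, 0], [0, 0, 0, 0, 0]]

```text
t: 23.25
eef_pos: [0.4271, 0.3027, 0.1054]
tool_rot: [0.0, 0.072, 0.997, -0.0]
contact_force: [-0.8, -3.8, 5.8]
gripper_width: 0.204
grasp_force: 68.2
```

```bash
python3 - <<'E'
from h import *
for f in('t0','s0','t3'):
    W=cloud(load(f)).reshape(-1,3)
    m=(W[:,0]>.53)&(W[:,0]<.74)&(W[:,1]>-.13)&(W[:,1]<.2)&(W[:,2]>.05)
    q=W[m];print(f,len(q))
    for x in np.arange(.53,.74,.03):
        s=q[(q[:,0]>=x)&(q[:,0]<x+.03)]
        if len(s)>2: print(round(x,2),len(s),s[:,2].max().round(3),s[:,1].min().round(3),s[:,1].max().round(3))
E
```

```text
t0 200
0.68 84 0.095 0.156 0.183
0.71 116 0.092 0.156 0.184
s0 250
0.68 141 0.092 0.153 0.185
0.71 109 0.094 0.155 0.184
t3 261
0.53 64 0.083 0.029 0.058
0.68 86 0.093 0.156 0.184
0.71 111 0.093 0.156 0.184
```

Call:
servo_tool:
  motion:
    - [[0, 0, 0, 0.3, 0], [0, 0, 0, 0.7, 0], [0, 0, 0, 0.8, 0], [0, 0, 0, 0.8, 0], [0, 0, 0, 0.7, -0.5], [0, 0, 0, 0, -1], [0, 0, 0, 0, -1], [0, 0, 0, 0, -1], [0, 0, 0, 0, -1], [0, 0, 0, 0, -1], [0, 0, 0, 0, -1], [0, 0, 0, 0, -1], [0, 0, 0, 0, -1], [0, 0, 0, 0, -1], [0, 0, 0, 0, -1], [0, 0, 0, 0, -1], [0, 0, 0, 0, -1], [0, 0, 0, 0, -1], [0, 0, 0, 0, -1], [0, 0, 0, 0, -1]]

```text
t: 25.25
eef_pos: [0.426, 0.3028, 0.2366]
tool_rot: [-0.0, 0.844, 0.537, -0.001]
contact_force: [0.3, -0.5, -5.7]
gripper_width: 0.2
grasp_force: 69.2
```

Call:
servo_tool:
  motion:
    - [[0, 0.43, -0.67, 0, -0.85], [0, 0.43, -0.67, 0, -0.85], [0, 0.43, -0.67, 0, -0.85], [0, 0.43, -0.67, 0, -0.85], [0, 0.43, -0.67, 0, -0.85], [0, 0.43, -0.67, 0, -0.85], [0, 0.43, -0.67, 0, -0.85], [0, 0.43, -0.67, 0, -0.85], [0, 0.43, -0.67, 0, -0.85], [0, 0.43, -0.67, 0, -0.85], [0, 0.43, -0.67, 0, -0.85], [0, 0.43, -0.63, 0, -0.83], [0, 0, 0, 0, 0], [0, 0, 0, 0, 0], [0, 0, 0, 0, 0]]

```text
t: 26.75
eef_pos: [0.6324, -0.0153, 0.2364]
tool_rot: [-0.001, 0.999, -0.041, -0.001]
contact_force: [0.2, -0.0, -6.2]
gripper_width: 0.198
grasp_force: 69.6
```

```bash
python3 - <<'E'
from h import *
snap('top','t7');snap('scene','s7');o=bot.get_obs();print(o['eef_pos'],np.degrees(2*np.arctan2(o['tool_rot'][2],o['tool_rot'][1])),o['contact_force'])
s=cv2.imread('pics/s7.png')[130:330,200:440];w=cv2.imread('pics/t7.png')[150:310,230:420]
cv2.imwrite('pics/c7.png',np.hstack([cv2.resize(s,(400,333)),cv2.resize(w,(395,333))]))
W=cloud(load('t7')).reshape(-1,3)
q=W[(abs(W[:,0]-.55)<.045)&(abs(W[:,1]+.01)<.05)&(W[:,2]>.165)&(W[:,2]<.2)];print(len(q),q.mean(0) if len(q) else'')
E
```

```text
[ 0.6326694  -0.01526712  0.23676838] -4.698884799502796 [-0.5067809   0.98858437 -6.30141795]
0
```

View pics/c7.png

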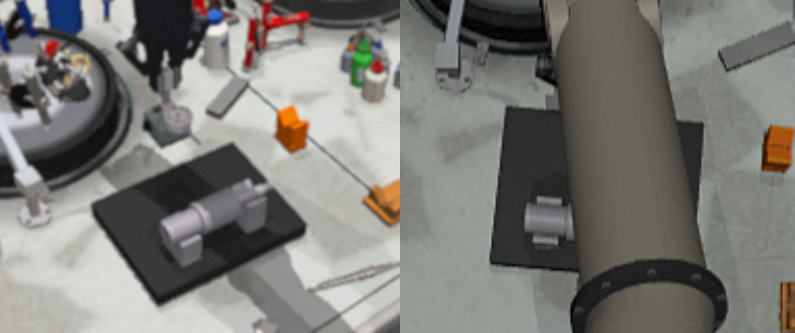

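The gauge hangs upright behind the spindle, dial and plunger towards it.

Call:
servo_tool:
  motion:
    - [[0, 0, -0.05, -0.5, 0], [0, 0, 0, -0.7, 0], [0, 0, 0, -0.6, 0], [0, 0, 0, -0.4, 0], [0, 0, 0, -0.2, 0], [0, 0, 0, 0, 0], [0, 0, 0, -0.05, 0], [0, 0, 0, 0, 0], [0, 0, 0, -0.04, 0], [0, 0, 0, 0, 0]]

```text
t: 27.85
eef_pos: [0.6335, -0.0189, 0.1377]
tool_rot: [-0.0, 0.999, -0.042, 0.0]
contact_force: [0.3, 0.2, -6.0]
gripper_width: 0.202
grasp_force: 69.5
```

```bash
python3 - <<'E'
from h import *
snap('scene','s8');W=cloud(load('s8')).reshape(-1,3)
cv2.imwrite('pics/c8.png',cv2.resize(cv2.imread('pics/s8.png')[190:310,260:420],(800,600),interpolation=cv2.INTER_CUBIC))
o=bot.get_obs();print(o['eef_pos'],np.degrees(2*np.arctan2(o['tool_rot'][2],o['tool_rot'][1])),o['contact_force'])
q=W[(abs(W[:,0]-.6)<.05)&(abs(W[:,1]+.015)<.03)&(W[:,2]>.088)&(W[:,2]<.1)];print(len(q),q.mean(0) if len(q) else'')
q=W[(abs(W[:,0]-.5475)<.012)&(abs(W[:,1]+.012)<.03)&(W[:,2]>.07)&(W[:,2]<.1)];print(len(q),q.mean(0) if len(q) else'')
E
```

```text
[ 0.63346964 -0.01891556  0.13765163] -4.8522135261868105 [-0.85621026  0.26465653 -6.257427  ]
222 [ 0.60324054 -0.01536287  0.09409475]
10 [ 0.55171956 -0.01267395  0.08518368]
```

View pics/c8.png

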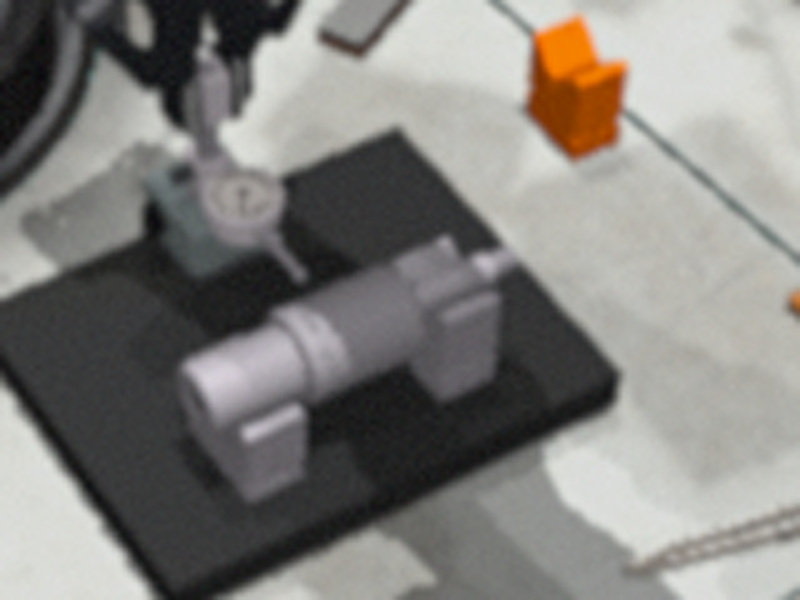

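The tip at (302,278) points at the middle of the body with a gap. I'll slide forward about 25 mm, then lower.

Call:
servo_tool:
  motion:
    - [[0, -0.2, 0.02, 0, 0], [0, -0.2, 0.02, 0, 0], [0, -0.13, 0.02, 0, 0], [0, -0.1, 0, 0, 0], [0, 0, 0, 0, 0], [0, 0, 0, -0.03, 0], [0, 0, 0, 0, 0]]

```text
t: 28.6
eef_pos: [0.6085, -0.0165, 0.1361]
tool_rot: [-0.0, 0.999, -0.042, 0.0]
contact_force: [0.7, -0.0, -6.5]
gripper_width: 0.195
grasp_force: 69.6
```

Call:
servo_tool:
  motion:
    - [[0, 0, 0, -0.03, 0], [0, 0, 0, 0, 0], [0, 0, 0, 0, 0]]

```text
t: 28.9
eef_pos: [0.6088, -0.0165, 0.1355]
tool_rot: [-0.0, 0.999, -0.042, 0.001]
contact_force: [0.5, -1.1, 1.0]
gripper_width: 0.197
grasp_force: 70.7
```

Touching the plate. I'll release and lift straight up.

Call:
servo_tool:
  motion:
    - [[0, 0, 0, -0.01, 0], [0, 0, 0, 0, 0], [0.4, 0, 0, 0, 0], [0.8, 0, 0, 0, 0], [1, 0, 0, 0, 0], [1, 0, 0, 0, 0], [1, 0, 0, 0, 0], [1, 0, 0, 0.3, 0], [1, 0, 0, 0.7, 0], [1, 0, 0, 0.8, 0], [1, 0, 0, 0.8, 0], [1, 0, 0, 0, 0]]

```text
t: 30.1
eef_pos: [0.611, -0.0163, 0.2445]
tool_rot: [-0.0, 0.999, -0.042, 0.005]
contact_force: [1.0, -0.2, 0.4]
gripper_width: 1.001
grasp_force: 0.0
```

```bash
python3 chk.py w9; python3 - <<'E'
from h import *
snap('scene','s9');W=cloud(load('w9')).reshape(-1,3)
a=cv2.resize(cv2.imread('pics/s9.png')[190:310,260:420],(400,300),interpolation=cv2.INTER_CUBIC)
cv2.imwrite('pics/c9.png',np.hstack([a,cv2.resize(cv2.imread('pics/w9.png'),(400,300))]))
q=W[(abs(W[:,0]-.57)<.05)&(abs(W[:,1]+.015)<.03)&(W[:,2]>.086)&(W[:,2]<.098)];print('dial',len(q),q.mean(0),cv2.minAreaRect(q[:,:2].astype(np.float32)*1000))
q=W[(abs(W[:,0]-.61)<.03)&(abs(W[:,1]+.015)<.03)&(W[:,2]>.142)&(W[:,2]<.15)];print('head',len(q),q.mean(0) if len(q) else'')
E
```

```text
30.15 [ 0.60974959 -0.01641467  0.24198204] [-2.49307220e-04  9.99096042e-01 -4.24055863e-02  2.96688481e-03]
-0.099 0.0893 [0.494  0.5049]
-0.091 0.089 [0.4952 0.5053]
-0.083 0.091 [0.4955 0.5086]
-0.075 0.0908 [0.4796 0.5246]
-0.067 0.0908 [0.4807 0.5254]
-0.059 0.0911 [0.4808 0.5261]
-0.051 0.0912 [0.4818 0.5267]
-0.043 0.091 [0.4811 0.5121]
-0.035 0.1061 [0.4903 0.5277]
-0.027 0.1061 [0.4901 0.5676]
-0.019 0.1059 [0.491  0.5673]
-0.011 0.1059 [0.4921 0.567 ]
-0.003 0.106 [0.492  0.5675]
0.005 0.106 [0.4928 0.5665]
0.013 0.1058 [0.4937 0.5321]
0.021 0.1058 [0.4936 0.5324]
0.029 0.1007 [0.4987 0.5388]
0.037 0.1009 [0.4839 0.5396]
0.045 0.1008 [0.485  0.5402]
0.053 0.1008 [0.4847 0.5409]
0.061 0.101 [0.4856 0.541 ]
0.069 0.101 [0.5011 0.5318]
dial 2234 [ 0.56106959 -0.01247973  0.09192123] ((570.4027099609375, -15.470008850097656), (54.161598205566406, 96.84722137451172), 85.37841796875)
head 708 [ 0.60988011 -0.01605821  0.1465061 ]
```

View pics/c9.png

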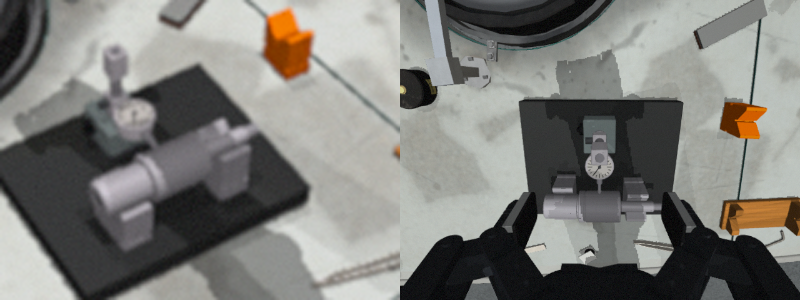

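The picture shows the plunger touching the middle of the body, with the head about 102 mm behind the spindle axis, so it is pushed in about 9 mm. Everything stands upright and is released.

```bash
python3 -c "
from station import bot
print(bot.hand_in())"
```

```text
the job is handed in; nothing more can be done
None
```

The job is handed in at about 30 s of robot time: both vee blocks stand on the plate, the spindle lies level in them, and the gauge tip bears on the middle of the body, pushed in about 9 mm by camera measurement; no verdict came back.

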